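# Brush out the colour pot and close it

### The arm

A 6-joint arm with a two-finger parallel gripper is mounted at the origin on the work surface; the furniture and walls round the work are solid. World frame = base frame: x ahead of the robot, y to its left, z up, the work surface at z = 0. Lengths are in m, angles in rad, forces in N, time in s.
With the tool pointing down it reaches from about 0.425 to 0.95 m from the base axis. Payload 14.7 kg.
Tool frame: the origin (TCP) lies at the centre of the arm's flange, where the gripper is bolted on; the fingertips stand 173 mm ahead of it and the grasp point (between the pads) lies 155 mm ahead of it (bot.grip_depth is the distance from the TCP to the grasp point, in m); z points along the fingers, y is the line along which they close (so a half turn about z gives the same grasp; the last joint's range is limited). The gripper opens to 85 mm and grips with 20 to 120 N. Pads are 22 mm wide; open, the fingers measure 114 mm over their backs; the gripper's body (76 mm by 85 mm) begins 54 mm behind the grasp point. The pads swing forward as they close: fully open they stand 13 mm farther back than shut.
Start: joints at [-1.294, 0.48, 1.596, -0, 1.065, -0.047], TCP at [0.207, -0.616, 0.405] pointing down, gripper open.
Joint ranges: [-2.75, 2.75], [-0.82, 2.05], [0.23, 2.67], [-1.56, 4.7], [0.09, 2.69], [-2.92, 2.92]. Speed limits (rad/s): [1.89, 1.89, 2.39, 3.01, 3.01, 3.01].

### API

Orientations are given as a 3x3 rotation matrix whose columns are the frame's x, y, z axes.
In Python, from cell import bot, vision, job gives the robot as it stands.
- The arm moves only by the tool servo_tool, never from a script. Its argument "increments" is a list of rows, each an object of numbers: "tx", "ty", "tz": the shift along the tool's x, y, z in mm; "rx", "ry", "rz": the turn, a rotation vector about the tool's x, y, z in degrees. In form: [{"tx": .., "ty": .., "tz": .., "rx": .., "ry": .., "rz": ..}, ...]. A call has 1 to 5 rows; each row shifts and turns the commanded pose from where the row before left it, along the tool's axes as they then stand; what a row does not reach is not made up. A row lasts 1/12 s, in which the tool goes at most 41.7 mm and 7.16 degrees, less where a joint would pass 70% of its speed; a pose out of reach is approached as far as the arm can. A call is refused whole if a number of a shift passes 41.7 or a number of a turn 7.16, either way. A call with a gripper value outside its range is refused whole. "fingers" is the finger opening in mm, from 0 to 85.4, set as the call begins (left out, the last holds). The fingers move at their own pace and stop on an object; "squeeze" is the grip in N (left out, the last holds). Time passes only in rows, so rows that do not move let the fingers close. It gives the time, the measured TCP pose, the force, the opening and the grip force at its end, in the units of the state.
- bot.state(): the state, without advancing time (a new reading comes with each control period).
- vision.get_image(name): name is "side" or "top"; returns a dict with "img" (384x512x3 uint8, red, green, blue), "K" (3x3 intrinsics, pixels), "k1" (the pictures are not rectified: a ray, as slopes to the right and down, at radius r is drawn at 1 + k1 r^2 times it, then the intrinsics apply), "rvec" (rotation vector, rad) and "tvec" (3), from world to camera coordinates, as OpenCV has them. Camera axes: x right, y down, z forward; pixel columns grow to the right and rows downward; lengths in m; the calibration is good to about 2 mm. A picture is of the moment at which its call begins. There is no depth.
- job.finish_job(): hands the job in; it is judged then, once.
The state is a dict: "clock": time; "joints": joint angles; "joint_vel": joint speeds; "effort": joint torques, N m; "tool_pos": TCP position; "tcp_rot": TCP orientation; "wrist_force": force on the tool from outside, world axes, zero at the start; "moment": the same for the moment, N m; "width": opening from 0.0 (shut) to 1.0 (fully open); "grip_force": force on a finger pad.
Only numpy, scipy, OpenCV 4.12 (cv2) and the standard library are available. Lean on these libraries where they do the work, as an engineer would, in place of code of your own. Each camera call takes 0.05 s, during which the arm holds its last target. There are 200 camera calls.

### The job

Brush out the steel colour pot with the blue-handled pot brush: three full strokes, each with the bristles down to the floor of the pot and drawn back up to its mouth. Then hang the brush back in its stand and fit the lid, pressing it down until it sits flush and level on the rim all round. Leave the soap bars and the tally counter where they are.

Things in the scene. Friction and masses are not known exactly. Their poses are not given: they have to be found in the camera images.
- pot: Round steel pot, open on top, clamped upright in a dark grey cast socket screwed to the table; it cannot move. Outside diameter 70 mm, wall 3 mm, bore 64 mm, inside floor 14 mm and rim 126 mm above the table. The socket is 112 mm across, 36 mm high; its black clamp knob reaches 62 mm from the axis on the -x side. Origin on the axis at table height, z up.
- pot_floor (a point): Centre of the pot's inside floor, 14 mm above the table; z up.
- pot_rim (a point): Centre of the pot's mouth at rim height, 126 mm above the table; z up. A black rubber sealing ring lines the mouth: a bead 8 mm thick centred 5 mm below the rim, free opening 56 mm, which gives way elastically.
- brush: Loose pot brush, 209 mm long, 0.14 kg, hanging upright in its stand. Origin at the lower tip of the bristles, z up along the brush. Going up: pale bristle head 61 mm across, 0 to 63 mm (only its inner 50 mm is stiff, narrowing to 28 mm at the tip); wire stem 5 mm thick; blue boss 60 mm across, 119 to 130 mm; blue guard disc 84 mm across, 130 to 134 mm; blue round handle 22 mm thick, 140 to 209 mm.
- brush_grip (a point): Point on the brush axis where the handle is gripped, 172 mm above the bristle tip (37 mm below the handle's end).
- brush_guard (a point): Centre of the underside of the guard disc, 130 mm above the bristle tip; it rests on the stand's hoop when the brush hangs. With the tip on the pot's floor the guard is still 18 mm above the rim; the top of the bristles is level with the rim when the tip is 49 mm above the floor.
- brush_stand: Steel stand fixed to the table: round base 110 mm across, a post on its +x side 47 mm from the axis, and a level hoop of 7 mm rod, 67 mm inside, its upper side 158.5 mm above the table, with a 30 mm gap on the -x side. The brush hangs with its guard on the hoop and its boss inside it; the bristle head passes up and down through the hoop. Origin on the hoop's axis at table height, z up.
- stand_ring (a point): Centre of the hoop at the height of its upper side, 158.5 mm above the table, where the guard's underside comes to rest; z up.
- lid: Loose steel plug lid, 0.16 kg, lying upright on the table on its plug. Origin at the centre of the plug's underside, z up. Plug 59 mm across, 12 mm long, lower edge bevelled 3 mm; flange disc 80 mm across, 12 to 16 mm above the origin; black round knob 24 mm thick, 17 to 48 mm above the origin.
- lid_knob (a point): Point on the lid's axis where the knob is gripped, 41 mm above the plug's underside.
- lid_flange (a point): Centre of the underside of the lid's flange, 12 mm above the plug's underside; it meets the pot's rim. Set on the pot, the lid stays about 7 mm proud on the rubber ring; a push of roughly 5 to 20 N drives the plug in until the flange lies on the rim, where the rubber holds it.
- soap_bar_a: Bystander: loose green oval soap bar, 64 x 96 x 24 mm, left of the middle, between robot and pot. Origin at the centre of its underside.
- soap_bar_b: Bystander: loose green oval soap bar, 64 x 96 x 24 mm, on the far side, right of the pot. Origin at the centre of its underside.
- counter: Bystander: loose round chromed tally counter, 58 x 56 x 23 mm. Origin at the centre of its underside.
Mind the look-alikes: they are no part of the job. Leave any red look-alike of the pot alone.

How it is judged:
On the way, in this order (a step that is already met when the one before it is completed fails the run):
1. first stroke: the bristle tip is down at the pot's floor (z of brush in the frame of pot_floor below 0.01 m and horizontal distance between brush and pot_floor below 0.015 m), for 0.04 s.
2. the bristles are drawn up to the pot's mouth (z of brush in the frame of pot_floor above 0.04 m and horizontal distance between brush and pot_floor below 0.02 m), for 0.04 s.
3. second stroke: the bristle tip is down at the floor again (all of step 1), for 0.04 s.
4. the bristles are drawn up to the mouth again (all of step 2), for 0.04 s.
5. third stroke: the bristle tip is down at the floor again (all of step 3), for 0.04 s.
6. the bristles are drawn up to the mouth a third time (all of step 4), for 0.04 s.
7. the brush hangs upright in its stand, guard on the hoop, let go (horizontal distance between brush_guard and stand_ring below 0.01 m and z of brush_guard in the frame of stand_ring between -0.004 and 0.005 m and angle between brush's own z axis and vertical below 0.1 rad and contact force between the fingers and brush below 0.1 N and linear speed of brush below 0.02 m/s), for 0.2 s.
8. the lid is pressed home, flush and level on the pot's rim (horizontal distance between lid_flange and pot_rim below 0.004 m and z of lid_flange in the frame of pot_rim between -0.003 and 0.002 m and angle between lid's own z axis and vertical below 0.04 rad), for 0.2 s.
At the end, for the whole second after the job is handed in: The lid sits on the pot, centred within 4 mm, its flange within 2 mm of the rim and level (tilt under 0.04 rad), let go and at rest; the brush hangs upright in its stand (guard within 10 mm of the hoop's centre and 5 mm of its height, tilt under 0.1 rad), let go and at rest (all of step 7 and all of step 8 and contact force between the fingers and lid below 0.1 N and linear speed of lid below 0.02 m/s); the robot touches nothing.
It fails at once if the soap bar on the left is shifted by more than 30 mm (distance of soap_bar_a from where it was at the start of the episode above 0.03 m).
It fails at once if the soap bar on the right is shifted by more than 30 mm (distance of soap_bar_b from where it was at the start of the episode above 0.03 m).
It fails at once if the tally counter is shifted by more than 30 mm (distance of counter from where it was at the start of the episode above 0.03 m).
It also fails if it takes over 67 s, if anything falls off the work surface, if the arm or the gripper's body presses on something with over 40 N, if the wrist force passes 120 N, or if a joint passes its speed limit or range.

## Working session

There is one attempt and no reset: what is moved stays moved. The work goes in short steps, Python scripts to look and compute and a tool call to move; the robot and the scene stay as the last step left them, time stands still between calls to the robot, and variables do not carry over. Pictures are saved under pics/ and viewed, at most 12 in all, crops included, and the job is handed in when it is done.

Besides the shell and the picture viewer there is one more tool, called after "Emit:" in YAML: its name, and indented under it one key for each argument. servo_tool: Moves the arm, as the interface text tells. Its arguments: {"type":"object","properties":{"increments":{"type":"array","items":{"type":"object","properties":{"tx":{"type":"number"},"ty":{"type":"number"},"tz":{"type":"number"},"rx":{"type":"number"},"ry":{"type":"number"},"rz":{"type":"number"}}}},"fingers":{"type":"number"},"squeeze":{"type":"number"}},"required":["increments"]}

```bash
ls; mkdir -p pics
python3 - <<'E'
from cell import bot,vision,job
import cv2,numpy as np
for n in("side","top"):
    d=vision.get_image(n);cv2.imwrite(f"pics/{n}0.png",d["img"][:,:,::-1]);np.savez(f"{n}0.npz",**d)
    R=cv2.Rodrigues(np.array(d["rvec"],float))[0];print(n,d["K"],d["k1"],-R.T@np.array(d["tvec"]).ravel(),R[2])
s=bot.state();print(s)
E
cat > h.py <<'E'
import cv2,numpy as np
def ray(d,u,v):
    K=np.array(d["K"],float);R=cv2.Rodrigues(np.array(d["rvec"],float).ravel())[0];t=np.array(d["tvec"],float).ravel()
    p=cv2.undistortPoints(np.array([[[u,v]]],float),K,np.array([float(d["k1"]),0,0,0]))[0,0]
    return -R.T@t, R.T@np.array([p[0],p[1],1.])
def onz(d,u,v,z):
    c,r=ray(d,u,v);return c+r*(z-c[2])/r[2]
def proj(d,P):
    return cv2.projectPoints(np.array(P,float).reshape(-1,3),np.array(d["rvec"],float).ravel(),np.array(d["tvec"],float).ravel(),np.array(d["K"],float),np.array([float(d["k1"]),0,0,0]))[0].reshape(-1,2)
E
```

```text
pics
side [[357.7696799    0.         253.91524162]
 [  0.         357.7696799  192.25853552]
 [  0.           0.           1.        ]] -0.10148290797606102 [0.47271879 0.92396579 0.6067707 ] [-0.0102654  -0.8884239  -0.45890913]
top [[431.96202181   0.         254.01533796]
 [  0.         431.96202181 185.85645909]
 [  0.           0.           1.        ]] -0.0068404557843692185 [0.29347457 0.00723104 1.52531013] [ 0.10180726 -0.01093668 -0.99474402]
{'clock': 0.1, 'joints': array([-1.29363919e+00,  4.80741468e-01,  1.59680935e+00,  2.43146796e-07,
        1.06510715e+00, -4.66160405e-02]), 'joint_vel': array([-0.00143832, -0.00164288, -0.0008369 , -0.0006167 , -0.00092611,
       -0.0006477 ]), 'effort': array([ 1.30342283e-03, -9.52258801e+01, -4.31040645e+01, -2.22820195e-04,
        5.29378609e-03,  8.43543330e-05]), 'tool_pos': array([ 0.20675439, -0.61604618,  0.40415498]), 'tcp_rot': array([[ 9.48041793e-01,  3.18145679e-01, -2.91289929e-04],
       [ 3.18145809e-01, -9.48041241e-01,  1.02471953e-03],
       [ 4.98552255e-05, -1.06414961e-03, -9.99999433e-01]]), 'wrist_force': array([-0.01649259, -0.1099748 ,  0.35485993]), 'moment': array([ 0.01273467, -0.02225801, -0.01713258]), 'grip_force': 0.0, 'width': 0.9972715566849859}
```

View pics/top0.png

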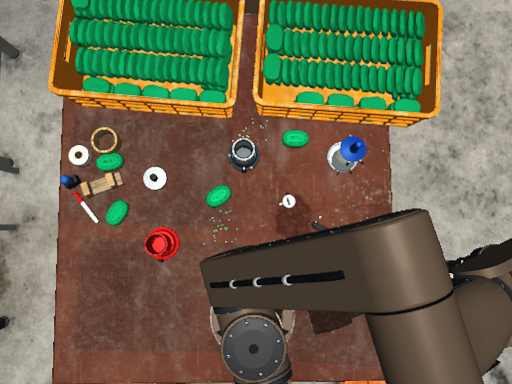

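View pics/side0.png

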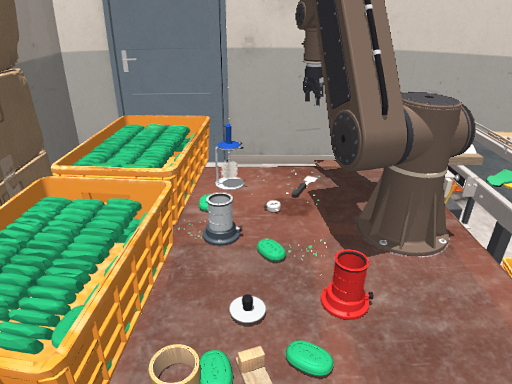

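The top view shows the pot at (243,152), the brush and stand at (350,150), the lid at (155,178), soaps at (218,196) and (295,138), the counter at (289,201), and the red look-alike at (160,243). The side view shows the brush at (228,145), the pot at (220,215) and the lid at (248,305).

```bash
cat > m.py <<'E'
import cv2,numpy as np
from h import *
T=dict(np.load("top0.npz"));S=dict(np.load("side0.npz"))
def mask(d,f,box):
    h=cv2.cvtColor(d["img"],cv2.COLOR_RGB2HSV).astype(int);m=f(h[...,0],h[...,1],h[...,2]).astype(np.uint8)
    o=np.zeros_like(m);x0,y0,x1,y1=box;o[y0:y1,x0:x1]=m[y0:y1,x0:x1];return o
def comps(m,k=3):
    n,l,s,c=cv2.connectedComponentsWithStats(m)
    return [(s[i].tolist(),c[i].round(1).tolist()) for i in sorted(range(1,n),key=lambda i:-s[i][4])[:k]]
blue=lambda h,s,v:(h>100)&(h<130)&(s>120)&(v>40)
white=lambda h,s,v:(s<60)&(v>150)
if __name__=="__main__":
    print("blue top",comps(mask(T,blue,(320,120,390,190))))
    print("blue side",comps(mask(S,blue,(205,110,260,170))))
    print("lid top",comps(mask(T,white,(130,160,180,200))))
    print("lid side",comps(mask(S,white,(220,280,280,335))))
    for n,d,b in(("top",T,(300,120,390,190)),("top2",T,(130,120,280,220)),("side",S,(195,110,285,330))):
        x0,y0,x1,y1=b;c=d["img"][y0:y1,x0:x1,::-1];cv2.imwrite(f"pics/{n}c.png",cv2.resize(c,None,fx=1,fy=1) if 0 else c)
    c1=cv2.resize(T["img"][120:180,215:275],(400,400),interpolation=cv2.INTER_NEAREST);c2=cv2.resize(T["img"][120:180,320:380],(400,400),interpolation=cv2.INTER_NEAREST)
    cv2.imwrite("pics/crop1.png",np.hstack([c1,c2])[:,:,::-1])
    c1=cv2.resize(S["img"][185:250,190:250],(360,390),interpolation=cv2.INTER_NEAREST);c2=cv2.resize(S["img"][115:195,200:260],(360,480),interpolation=cv2.INTER_NEAREST)
    o=np.zeros((480,720,3),np.uint8);o[:390,:360]=c1;o[:,360:]=c2;cv2.imwrite("pics/crop2.png",o[:,:,::-1])
    for u,v,z in((243,150,.126),(155,178,.016),(78,155,.016),(345,155,.0),(289,201,.023),(218,196,.024),(295,138,.024),(160,243,.126)):print(u,v,onz(T,u,v,z).round(3))
E
python3 m.py
```

```text
blue top [([340, 136, 26, 26, 517], [352.6, 148.3])]
blue side [([217, 124, 24, 25, 231], [228.0, 139.9])]
lid top [([143, 167, 24, 23, 380], [154.6, 177.8])]
lid side [([229, 296, 37, 27, 634], [247.0, 309.8])]
243 150 [0.555 0.027 0.126]
155 178 [0.478 0.338 0.016]
78 155 [0.561 0.611 0.016]
345 155 [ 0.559 -0.337  0.   ]
289 201 [ 0.393 -0.131  0.023]
218 196 [0.412 0.116 0.024]
295 138 [ 0.616 -0.155  0.024]
160 243 [0.254 0.295 0.126]
```

View pics/crop1.png

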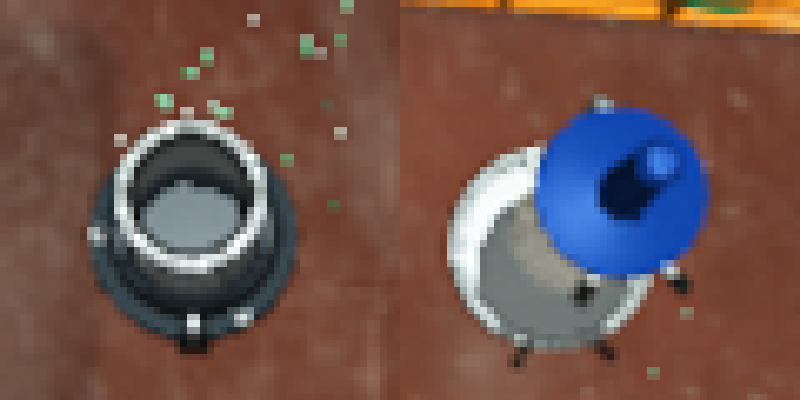

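View pics/crop2.png

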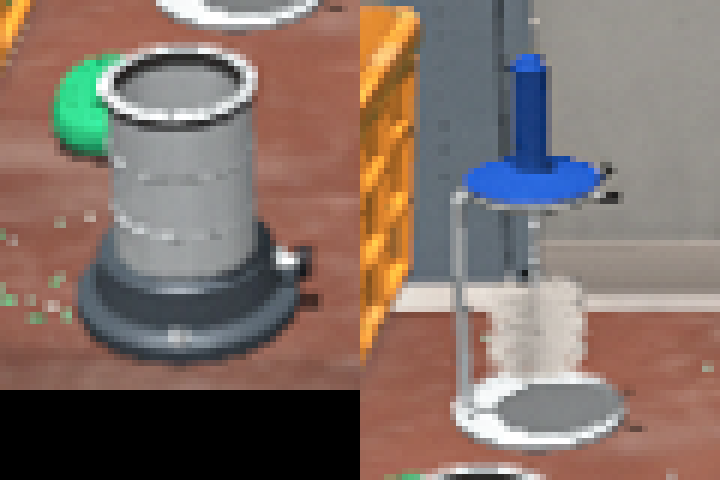

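The crops show the pot rim centre at top (243.2,148.9) and side (218.9,198.9). The guard is at top (353,148.5) and side (228.7,144.5), and the handle end at top (358.5,143.8).

```bash
cat > tri.py <<'E'
from m import *
def tri(a,b):
    (c,r),(e,s)=ray(T,*a),ray(S,*b);A=np.stack([r,-s],1);k=np.linalg.lstsq(A,e-c,rcond=None)[0];p,q=c+r*k[0],e+s*k[1];return ((p+q)/2).round(4),np.linalg.norm(p-q).round(4)
def circ(d,m,z):
    c=max(cv2.findContours(m,cv2.RETR_EXTERNAL,cv2.CHAIN_APPROX_NONE)[0],key=len)
    P=np.array([onz(d,*p[0],z)[:2] for p in cv2.convexHull(c)],np.float32)
    c,r=cv2.minEnclosingCircle(P);return np.round(c,4),round(2000*r,1)
print("rim tri",tri((243.2,148.9),(218.9,198.9)),"top",onz(T,243.2,148.9,.126).round(4),"side",onz(S,218.9,198.9,.126).round(4))
print("guard top",onz(T,353,148.5,.1625).round(4),circ(T,mask(T,blue,(336,130,370,166)),.1625),"side",onz(S,228.7,144.5,.1625).round(4),tri((353,148.5),(228.7,144.5)))
print("hend",onz(T,358.5,143.8,.2375).round(4),onz(S,227.7,124.8,.2375).round(4))
print("lid",circ(T,mask(T,white,(130,160,180,200)),.016),circ(S,mask(S,white,(220,280,280,335)),.016),onz(T,154.6,177.8,.016).round(4))
dark=lambda h,s,v:(v<50)
print("knob",comps(mask(T,dark,(143,167,167,190))),comps(mask(S,dark,(235,285,262,312))))
for nm,d,P in(("top",T,[(0.555,.027,.126)]),("side",S,[(0.555,.027,.126)])):print(nm,proj(d,P))
a=np.linspace(0,6.28,60)
for nm,d in (("top",T),("side",S)):
    for c,r,z in(((.478,.338),.04,.016),((.5655,-.335),.042,.1625),((.5565,.0265),.035,.126)):
        q=proj(d,np.stack([c[0]+r*np.cos(a),c[1]+r*np.sin(a),0*a+z],1));print(nm,c,q.min(0).round(1),q.max(0).round(1))
E
python3 tri.py
```

```text
rim tri (array([0.5609, 0.0266, 0.122 ]), np.float64(0.0024)) top [0.5589 0.0265 0.126 ] side [0.5614 0.0336 0.126 ]
guard top [ 0.5515 -0.3263  0.1625] (array([ 0.5525, -0.3245]), 84.1) side [ 0.5511 -0.3173  0.1625] (array([ 0.552 , -0.3271,  0.1591]), np.float64(0.0004))
hend [ 0.5517 -0.3251  0.2375] [ 0.5525 -0.3152  0.2375]
lid (array([0.4788, 0.3402]), 82.1) (array([0.4804, 0.3413]), 83.4) [0.4785 0.3396 0.016 ]
knob [([151, 176, 7, 5, 15], [154.3, 178.7]), ([150, 175, 2, 3, 3], [150.3, 176.0])] [([243, 295, 9, 16, 115], [247.1, 302.7])]
top [[243.05471629 150.07881705]]
side [[221.32764432 197.78934171]]
top (0.478, 0.338) [143.6 166.7] [166.5 189.3]
top (0.5655, -0.335) [342.6 131.4] [368.6 157.1]
top (0.5565, 0.0265) [232.5 139.1] [253.9 160.2]
side (0.478, 0.338) [230.3 294.2] [266.1 320.3]
side (0.5655, -0.335) [213.7 139.2] [236.4 146.8]
side (0.5565, 0.0265) [208.5 192.1] [233.1 203.7]
```

Emit:
servo_tool:
  increments:
    - {"rz": 6.18, "tz": -10}
    - {"rz": 6.18, "tz": -10}
    - {"rz": 6.19, "tz": -10}
    - {"tx": 28, "ty": -24}
    - {"tx": 28, "ty": -24}
  fingers: 85

```text
$.increments[0]: bad value
```

Emit:
servo_tool:
  increments:
    - {"tx": 28, "ty": -24}
    - {"tx": 28, "ty": -24}
    - {"tx": 28, "ty": -24}
    - {"tx": 28, "ty": -24}
    - {"tx": 28, "ty": -24}

```text
$.increments[0]: bad value
```

Emit:
servo_tool:
  increments:
    - {"tx": 28, "ty": -24}
    - {"tx": 28, "ty": -24}
    - {"tx": 28, "ty": -24}
    - {"tx": 20, "ty": -15}
    - {}

```text
$.increments[0]: bad value
```

Emit:
servo_tool:
  increments:
    - {"tx": 0, "ty": 0, "tz": -10, "rx": 0, "ry": 0, "rz": 6.18}
    - {"tx": 0, "ty": 0, "tz": -10, "rx": 0, "ry": 0, "rz": 6.18}
    - {"tx": 0, "ty": 0, "tz": -10, "rx": 0, "ry": 0, "rz": 6.18}
    - {"tx": 28, "ty": -24, "tz": 0, "rx": 0, "ry": 0, "rz": 0}
    - {"tx": 28, "ty": -24, "tz": 0, "rx": 0, "ry": 0, "rz": 0}
  fingers: 85

```text
clock: 0.52
tool_pos: [0.2623, -0.5685, 0.4348]
tcp_rot: [[1.0, -0.004, 0.0], [-0.004, -1.0, -0.001], [0.0, 0.001, -1.0]]
wrist_force: [1.5, -0.6, -0.6]
width: 0.991
grip_force: 0.0
```

Emit:
servo_tool:
  increments:
    - {"tx": 28, "ty": -24, "tz": 0, "rx": 0, "ry": 0, "rz": 0}
    - {"tx": 28, "ty": -24, "tz": 0, "rx": 0, "ry": 0, "rz": 0}
    - {"tx": 28, "ty": -24, "tz": 0, "rx": 0, "ry": 0, "rz": 0}
    - {"tx": 28, "ty": -24, "tz": 0, "rx": 0, "ry": 0, "rz": 0}
    - {"tx": 28, "ty": -24, "tz": 0, "rx": 0, "ry": 0, "rz": 0}

```text
clock: 0.93
tool_pos: [0.4038, -0.4467, 0.4345]
tcp_rot: [[1.0, 0.0, -0.0], [0.0, -1.0, 0.0], [-0.0, -0.0, -1.0]]
wrist_force: [0.3, -1.3, -0.8]
width: 0.993
grip_force: 0.0
```

Emit:
servo_tool:
  increments:
    - {"tx": 28, "ty": -24, "tz": 0, "rx": 0, "ry": 0, "rz": 0}
    - {"tx": 28, "ty": -24, "tz": 0, "rx": 0, "ry": 0, "rz": 0}
    - {"tx": 28, "ty": -24, "tz": 0, "rx": 0, "ry": 0, "rz": 0}
    - {"tx": 20, "ty": -15, "tz": 0, "rx": 0, "ry": 0, "rz": 0}
    - {"tx": 0, "ty": 0, "tz": 0, "rx": 0, "ry": 0, "rz": 0}

```text
clock: 1.35
tool_pos: [0.51, -0.3581, 0.4344]
tcp_rot: [[1.0, 0.003, 0.001], [0.003, -1.0, 0.001], [0.001, -0.001, -1.0]]
wrist_force: [-0.7, 0.2, 0.2]
width: 0.999
grip_force: 0.0
```

Emit:
servo_tool:
  increments:
    - {"tx": 21, "ty": -16, "tz": 0, "rx": 0, "ry": 0, "rz": 0}
    - {"tx": 21, "ty": -16, "tz": 0, "rx": 0, "ry": 0, "rz": 0}
    - {"tx": 0, "ty": 0, "tz": 10, "rx": 0, "ry": 0, "rz": 0}
    - {"tx": 0, "ty": 0, "tz": 0, "rx": 0, "ry": 0, "rz": 0}

```text
clock: 1.68
tool_pos: [0.5489, -0.3283, 0.4229]
tcp_rot: [[1.0, 0.002, -0.002], [0.002, -1.0, 0.001], [-0.002, -0.001, -1.0]]
wrist_force: [-0.6, -0.1, -1.2]
width: 0.996
grip_force: 0.0
```

Run:
```python
from cell import bot,vision
from h import *
p=bot.state()["tool_pos"];print(p.round(4))
d=vision.get_image("side");
o=cv2.resize(d["img"][70:200,180:280],(500,650)[:2],interpolation=cv2.INTER_NEAREST)[:600]
cv2.imwrite("pics/g1.png",o[:,:,::-1]);print(proj(d,[p+[0,0,-.155],p+[0,0,-.12]]))
```

```text
[ 0.5489 -0.3283  0.4229]
[[228.66436359 115.4813981 ]
 [228.39880419 105.76390631]]
```

View pics/g1.png

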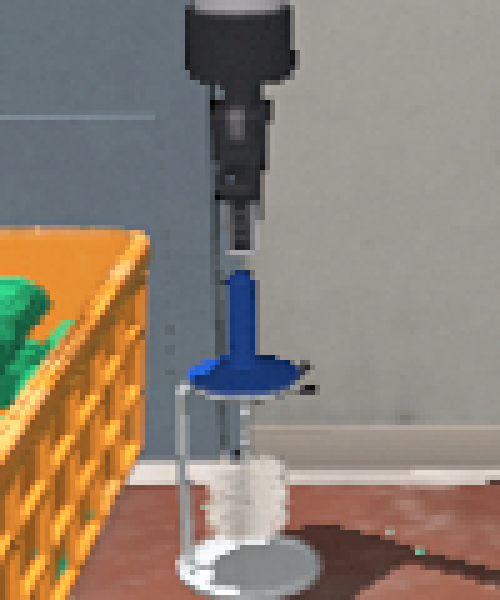

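The fingers (crop column 240) line up with the handle (column 241), so I'm descending and gripping.

Emit:
servo_tool:
  increments:
    - {"tx": 2, "ty": -2, "tz": 25, "rx": 0, "ry": 0, "rz": 0}
    - {"tx": 0, "ty": 0, "tz": 25, "rx": 0, "ry": 0, "rz": 0}
    - {"tx": 0, "ty": 0, "tz": 17, "rx": 0, "ry": 0, "rz": 0}
    - {"tx": 0, "ty": 0, "tz": 0, "rx": 0, "ry": 0, "rz": 0}

```text
clock: 2.07
tool_pos: [0.5489, -0.3273, 0.3544]
tcp_rot: [[1.0, -0.001, -0.005], [-0.001, -1.0, 0.003], [-0.005, -0.003, -1.0]]
wrist_force: [-0.5, 0.5, -0.1]
width: 0.998
grip_force: 0.0
```

Emit:
servo_tool:
  increments:
    - {"tx": 0, "ty": 0, "tz": 0, "rx": 0, "ry": 0, "rz": 0}
    - {"tx": 0, "ty": 0, "tz": 0, "rx": 0, "ry": 0, "rz": 0}
    - {"tx": 0, "ty": 0, "tz": 0, "rx": 0, "ry": 0, "rz": 0}
    - {"tx": 0, "ty": 0, "tz": 0, "rx": 0, "ry": 0, "rz": 0}
    - {"tx": 0, "ty": 0, "tz": 0, "rx": 0, "ry": 0, "rz": 0}
  fingers: 0
  squeeze: 70

```text
clock: 2.48
tool_pos: [0.5509, -0.3273, 0.3587]
tcp_rot: [[1.0, 0.0, 0.001], [0.0, -1.0, -0.001], [0.001, 0.001, -1.0]]
wrist_force: [0.6, -0.1, -0.8]
width: 0.291
grip_force: 0.0
```

Emit:
servo_tool:
  increments:
    - {"tx": 0, "ty": 0, "tz": 0, "rx": 0, "ry": 0, "rz": 0}
    - {"tx": 0, "ty": 0, "tz": 0, "rx": 0, "ry": 0, "rz": 0}
    - {"tx": 0, "ty": 0, "tz": 0, "rx": 0, "ry": 0, "rz": 0}
    - {"tx": 0, "ty": 0, "tz": 0, "rx": 0, "ry": 0, "rz": 0}
    - {"tx": 0, "ty": 0, "tz": 0, "rx": 0, "ry": 0, "rz": 0}

```text
clock: 2.9
tool_pos: [0.5509, -0.3273, 0.3588]
tcp_rot: [[1.0, 0.0, 0.001], [0.0, -1.0, -0.001], [0.001, 0.001, -1.0]]
wrist_force: [-2.2, 1.0, 6.6]
width: 0.244
grip_force: 68.0
```

Emit:
servo_tool:
  increments:
    - {"tx": 0, "ty": 0, "tz": -15, "rx": 0, "ry": 0, "rz": 0}
    - {"tx": 0, "ty": 0, "tz": -30, "rx": 0, "ry": 0, "rz": 0}
    - {"tx": 0, "ty": 0, "tz": -30, "rx": 0, "ry": 0, "rz": 0}
    - {"tx": 0, "ty": 0, "tz": -30, "rx": 0, "ry": 0, "rz": 0}
    - {"tx": 0, "ty": 0, "tz": -30, "rx": 0, "ry": 0, "rz": 0}

```text
clock: 3.32
tool_pos: [0.5505, -0.3269, 0.4944]
tcp_rot: [[1.0, 0.0, 0.0], [0.0, -1.0, -0.0], [0.0, 0.0, -1.0]]
wrist_force: [0.4, -0.0, -2.2]
width: 0.245
grip_force: 68.5
```

Emit:
servo_tool:
  increments:
    - {"tx": 0, "ty": 0, "tz": -15, "rx": 0, "ry": 0, "rz": 0}
    - {"tx": 0, "ty": 0, "tz": 0, "rx": 0, "ry": 0, "rz": 0}
    - {"tx": 0, "ty": 0, "tz": 0, "rx": 0, "ry": 0, "rz": 0}

```text
clock: 3.57
tool_pos: [0.5507, -0.3271, 0.5085]
tcp_rot: [[1.0, 0.0, 0.001], [0.0, -1.0, -0.001], [0.001, 0.001, -1.0]]
wrist_force: [-0.3, 0.1, -1.3]
width: 0.244
grip_force: 68.4
```

Run:
```python
from cell import bot,vision
from h import *
import m
p=bot.state()["tool_pos"];print(p.round(4))
d=vision.get_image("side");t=vision.get_image("top")
np.savez("side1.npz",**d);np.savez("top1.npz",**t)
o=cv2.resize(d["img"][60:200,180:280],(428,600),interpolation=cv2.INTER_NEAREST)
cv2.imwrite("pics/g2.png",o[:,:,::-1]);print(proj(d,[p+[0,0,-.155],p+[0,0,-.330]]))
print(m.comps(m.mask(d,m.blue,(205,70,260,170))))
# bristle column per row
```

```text
[ 0.5507 -0.3271  0.5085]
[[227.47632705  91.41744765]
 [228.82828574 139.47463386]]
[([216, 99, 23, 10, 142], [226.7, 104.2]), ([225, 82, 4, 1, 4], [226.5, 82.0])]
```

View pics/g2.png

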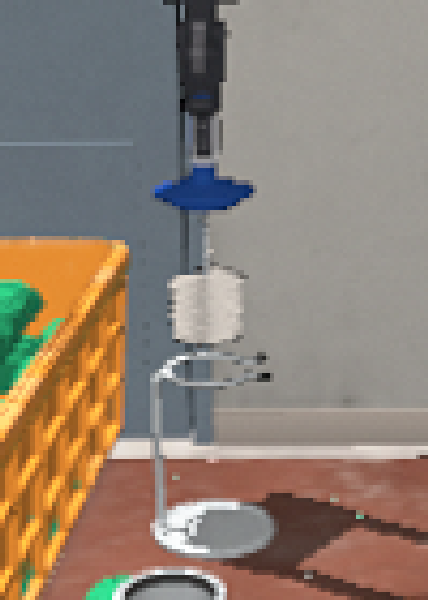

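The brush is clear of the hoop and hangs vertically, with its tip at about crop (207,342), as predicted. Next, over the pot.

Emit:
servo_tool:
  increments:
    - {"tx": 1, "ty": -20, "tz": 0, "rx": 0, "ry": 0, "rz": 0}
    - {"tx": 1, "ty": -38, "tz": 0, "rx": 0, "ry": 0, "rz": 0}
    - {"tx": 1, "ty": -38, "tz": 0, "rx": 0, "ry": 0, "rz": 0}
    - {"tx": 1, "ty": -38, "tz": 0, "rx": 0, "ry": 0, "rz": 0}
    - {"tx": 1, "ty": -38, "tz": 0, "rx": 0, "ry": 0, "rz": 0}

```text
clock: 4.08
tool_pos: [0.5552, -0.1536, 0.5061]
tcp_rot: [[1.0, -0.0, -0.002], [-0.0, -1.0, 0.001], [-0.002, -0.001, -1.0]]
wrist_force: [1.2, 0.6, -0.9]
width: 0.249
grip_force: 68.6
```

Emit:
servo_tool:
  increments:
    - {"tx": 1, "ty": -38, "tz": 0, "rx": 0, "ry": 0, "rz": 0}
    - {"tx": 1, "ty": -38, "tz": 0, "rx": 0, "ry": 0, "rz": 0}
    - {"tx": 1, "ty": -38, "tz": 0, "rx": 0, "ry": 0, "rz": 0}
    - {"tx": 1, "ty": -38, "tz": 0, "rx": 0, "ry": 0, "rz": 0}
    - {"tx": 0, "ty": -20, "tz": 0, "rx": 0, "ry": 0, "rz": 0}

```text
clock: 4.5
tool_pos: [0.5591, 0.0203, 0.5062]
tcp_rot: [[1.0, 0.002, -0.002], [0.002, -1.0, 0.001], [-0.002, -0.001, -1.0]]
wrist_force: [0.1, -0.8, -0.5]
width: 0.249
grip_force: 68.7
```

Emit:
servo_tool:
  increments:
    - {"tx": 0, "ty": -10, "tz": 0, "rx": 0, "ry": 0, "rz": 0}
    - {"tx": 0, "ty": 0, "tz": 0, "rx": 0, "ry": 0, "rz": 0}
    - {"tx": 0, "ty": 0, "tz": 0, "rx": 0, "ry": 0, "rz": 0}

```text
clock: 4.75
tool_pos: [0.5596, 0.0268, 0.5068]
tcp_rot: [[1.0, 0.001, -0.002], [0.001, -1.0, -0.0], [-0.002, 0.0, -1.0]]
wrist_force: [-0.3, -0.3, -1.0]
width: 0.247
grip_force: 68.7
```

Run:
```python
from cell import bot,vision
from h import *
p=bot.state()["tool_pos"];print(p.round(4))
d=vision.get_image("side")
o=cv2.resize(d["img"][80:250,170:270],(352,598),interpolation=cv2.INTER_NEAREST)
cv2.imwrite("pics/g3.png",o[:,:,::-1]);q=proj(d,[p+[0,0,-.155],p+[0,0,-.330],[.560,.0268,.126]]);print(q,(q-[170,80])*3.52)
```

```text
[0.5596 0.0268 0.5068]
[[216.22613432 120.16840733]
 [218.96545585 181.64395161]
 [219.57649839 197.76018546]] [[162.71599281 141.39279378]
 [172.35840461 357.78670966]
 [174.50927432 414.51585282]]
```

View pics/g3.png

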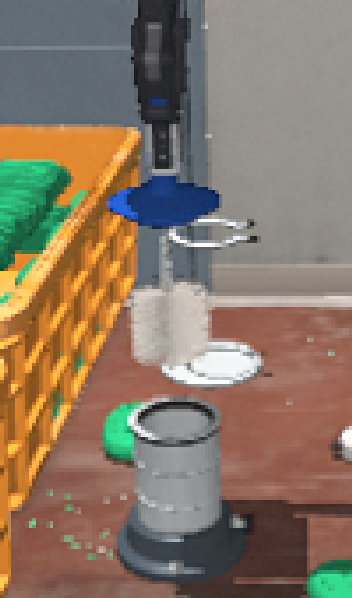

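Emit:
servo_tool:
  increments:
    - {"tx": 0, "ty": 0, "tz": 25, "rx": 0, "ry": 0, "rz": 0}
    - {"tx": 0, "ty": 0, "tz": 25, "rx": 0, "ry": 0, "rz": 0}
    - {"tx": 0, "ty": 0, "tz": 25, "rx": 0, "ry": 0, "rz": 0}
    - {"tx": 0, "ty": 0, "tz": 20, "rx": 0, "ry": 0, "rz": 0}
    - {"tx": 0, "ty": 0, "tz": 0, "rx": 0, "ry": 0, "rz": 0}

```text
clock: 5.22
tool_pos: [0.5585, 0.0253, 0.4088]
tcp_rot: [[1.0, -0.002, -0.006], [-0.002, -1.0, -0.0], [-0.006, 0.0, -1.0]]
wrist_force: [-1.0, -0.1, -2.2]
width: 0.247
grip_force: 68.7
```

Emit:
servo_tool:
  increments:
    - {"tx": 0, "ty": 0, "tz": 20, "rx": 0, "ry": 0, "rz": 0}
    - {"tx": 0, "ty": 0, "tz": 20, "rx": 0, "ry": 0, "rz": 0}
    - {"tx": 0, "ty": 0, "tz": 10, "rx": 0, "ry": 0, "rz": 0}
    - {"tx": 0, "ty": 0, "tz": 0, "rx": 0, "ry": 0, "rz": 0}
    - {"tx": 0, "ty": 0, "tz": 0, "rx": 0, "ry": 0, "rz": 0}

```text
clock: 5.63
tool_pos: [0.56, 0.0263, 0.3633]
tcp_rot: [[1.0, -0.001, -0.0], [-0.001, -1.0, -0.0], [-0.0, 0.0, -1.0]]
wrist_force: [0.1, -0.6, -0.4]
width: 0.24
grip_force: 68.7
```

Emit:
servo_tool:
  increments:
    - {"tx": 0, "ty": 0, "tz": 8, "rx": 0, "ry": 0, "rz": 0}
    - {"tx": 0, "ty": 0, "tz": 7, "rx": 0, "ry": 0, "rz": 0}
    - {"tx": 0, "ty": 0, "tz": 0, "rx": 0, "ry": 0, "rz": 0}
    - {"tx": 0, "ty": 0, "tz": 0, "rx": 0, "ry": 0, "rz": 0}

```text
clock: 5.97
tool_pos: [0.5596, 0.0269, 0.3476]
tcp_rot: [[1.0, 0.0, -0.0], [0.0, -1.0, 0.0], [-0.0, -0.0, -1.0]]
wrist_force: [-0.7, -0.7, -1.6]
width: 0.243
grip_force: 68.7
```

Run:
```python
from cell import bot,vision
from h import *
import m
p=bot.state()["tool_pos"];print(p.round(4))
d=vision.get_image("side")
b=m.mask(d,m.blue,(195,120,250,200));print(m.comps(b))
gz=p[2]-.3303+.130
a=np.linspace(0,6.28,60)
for z in(gz,gz+.004):
  q=proj(d,np.stack([p[0]+.042*np.cos(a),p[1]+.042*np.sin(a),0*a+z],1));print(q.min(0).round(1),q.max(0).round(1))
```

```text
[0.5596 0.0269 0.3476]
[([205, 185, 28, 14, 308], [218.3, 191.5])]
[204.4 184.5] [234.3 198.2]
[204.3 183.3] [234.3 196.9]
```

Emit:
servo_tool:
  increments:
    - {"tx": 0, "ty": 0, "tz": -23, "rx": 0, "ry": 0, "rz": 0}
    - {"tx": 0, "ty": 0, "tz": -25, "rx": 0, "ry": 0, "rz": 0}
    - {"tx": 0, "ty": 0, "tz": 0, "rx": 0, "ry": 0, "rz": 0}
    - {"tx": 0, "ty": 0, "tz": 0, "rx": 0, "ry": 0, "rz": 0}
    - {"tx": 0, "ty": 0, "tz": 0, "rx": 0, "ry": 0, "rz": 0}

```text
clock: 6.43
tool_pos: [0.5595, 0.0269, 0.3956]
tcp_rot: [[1.0, 0.0, 0.0], [0.0, -1.0, 0.0], [0.0, -0.0, -1.0]]
wrist_force: [0.5, -0.6, -0.7]
width: 0.244
grip_force: 68.7
```

Emit:
servo_tool:
  increments:
    - {"tx": 0, "ty": 0, "tz": 25, "rx": 0, "ry": 0, "rz": 0}
    - {"tx": 0, "ty": 0, "tz": 23, "rx": 0, "ry": 0, "rz": 0}
    - {"tx": 0, "ty": 0, "tz": 0, "rx": 0, "ry": 0, "rz": 0}
    - {"tx": 0, "ty": 0, "tz": 0, "rx": 0, "ry": 0, "rz": 0}
    - {"tx": 0, "ty": 0, "tz": 0, "rx": 0, "ry": 0, "rz": 0}

```text
clock: 6.85
tool_pos: [0.5598, 0.0269, 0.348]
tcp_rot: [[1.0, 0.0, -0.001], [0.0, -1.0, 0.0], [-0.001, -0.0, -1.0]]
wrist_force: [-0.6, -0.1, -1.0]
width: 0.245
grip_force: 69.3
```

Emit:
servo_tool:
  increments:
    - {"tx": 0, "ty": 0, "tz": -23, "rx": 0, "ry": 0, "rz": 0}
    - {"tx": 0, "ty": 0, "tz": -25, "rx": 0, "ry": 0, "rz": 0}
    - {"tx": 0, "ty": 0, "tz": 0, "rx": 0, "ry": 0, "rz": 0}
    - {"tx": 0, "ty": 0, "tz": 0, "rx": 0, "ry": 0, "rz": 0}
    - {"tx": 0, "ty": 0, "tz": 0, "rx": 0, "ry": 0, "rz": 0}

```text
clock: 7.27
tool_pos: [0.5596, 0.0268, 0.3962]
tcp_rot: [[1.0, 0.0, 0.001], [0.0, -1.0, -0.0], [0.001, 0.0, -1.0]]
wrist_force: [-0.0, -0.0, -0.8]
width: 0.245
grip_force: 69.0
```

Emit:
servo_tool:
  increments:
    - {"tx": 0, "ty": 0, "tz": 25, "rx": 0, "ry": 0, "rz": 0}
    - {"tx": 0, "ty": 0, "tz": 23, "rx": 0, "ry": 0, "rz": 0}
    - {"tx": 0, "ty": 0, "tz": 0, "rx": 0, "ry": 0, "rz": 0}
    - {"tx": 0, "ty": 0, "tz": 0, "rx": 0, "ry": 0, "rz": 0}
    - {"tx": 0, "ty": 0, "tz": 0, "rx": 0, "ry": 0, "rz": 0}

```text
clock: 7.68
tool_pos: [0.56, 0.0269, 0.3483]
tcp_rot: [[1.0, 0.0, 0.0], [0.0, -1.0, -0.0], [0.0, 0.0, -1.0]]
wrist_force: [0.5, 0.5, -0.1]
width: 0.244
grip_force: 69.0
```

Emit:
servo_tool:
  increments:
    - {"tx": 0, "ty": 0, "tz": -23, "rx": 0, "ry": 0, "rz": 0}
    - {"tx": 0, "ty": 0, "tz": -25, "rx": 0, "ry": 0, "rz": 0}
    - {"tx": 0, "ty": 0, "tz": 0, "rx": 0, "ry": 0, "rz": 0}
    - {"tx": 0, "ty": 0, "tz": 0, "rx": 0, "ry": 0, "rz": 0}
    - {"tx": 0, "ty": 0, "tz": 0, "rx": 0, "ry": 0, "rz": 0}

```text
clock: 8.1
tool_pos: [0.5597, 0.0269, 0.3964]
tcp_rot: [[1.0, 0.0, 0.001], [0.0, -1.0, 0.0], [0.001, -0.0, -1.0]]
wrist_force: [-0.8, -0.2, -1.0]
width: 0.241
grip_force: 68.9
```

Emit:
servo_tool:
  increments:
    - {"tx": 0, "ty": 0, "tz": -25, "rx": 0, "ry": 0, "rz": 0}
    - {"tx": 0, "ty": 0, "tz": -30, "rx": 0, "ry": 0, "rz": 0}
    - {"tx": 0, "ty": 0, "tz": -30, "rx": 0, "ry": 0, "rz": 0}
    - {"tx": 0, "ty": 0, "tz": -28, "rx": 0, "ry": 0, "rz": 0}
    - {"tx": 0, "ty": 0, "tz": 0, "rx": 0, "ry": 0, "rz": 0}

```text
clock: 8.52
tool_pos: [0.5607, 0.0269, 0.5136]
tcp_rot: [[1.0, 0.0, 0.007], [0.0, -1.0, 0.0], [0.007, -0.0, -1.0]]
wrist_force: [0.1, 0.5, -0.0]
width: 0.245
grip_force: 68.9
```

Emit:
servo_tool:
  increments:
    - {"tx": -1, "ty": 20, "tz": 0, "rx": 0, "ry": 0, "rz": 0}
    - {"tx": -1, "ty": 38, "tz": 0, "rx": 0, "ry": 0, "rz": 0}
    - {"tx": -1, "ty": 38, "tz": 0, "rx": 0, "ry": 0, "rz": 0}
    - {"tx": -1, "ty": 38, "tz": 0, "rx": 0, "ry": 0, "rz": 0}
    - {"tx": -1, "ty": 38, "tz": 0, "rx": 0, "ry": 0, "rz": 0}

```text
clock: 8.93
tool_pos: [0.5544, -0.1467, 0.5079]
tcp_rot: [[1.0, 0.001, -0.001], [0.001, -1.0, 0.0], [-0.001, -0.0, -1.0]]
wrist_force: [1.6, 1.0, -0.2]
width: 0.241
grip_force: 68.8
```

Emit:
servo_tool:
  increments:
    - {"tx": -1, "ty": 38, "tz": 0, "rx": 0, "ry": 0, "rz": 0}
    - {"tx": -1, "ty": 38, "tz": 0, "rx": 0, "ry": 0, "rz": 0}
    - {"tx": -1, "ty": 38, "tz": 0, "rx": 0, "ry": 0, "rz": 0}
    - {"tx": -1, "ty": 38, "tz": 0, "rx": 0, "ry": 0, "rz": 0}
    - {"tx": 0, "ty": 20, "tz": 0, "rx": 0, "ry": 0, "rz": 0}

```text
clock: 9.35
tool_pos: [0.5501, -0.321, 0.5075]
tcp_rot: [[1.0, -0.002, -0.001], [-0.002, -1.0, -0.0], [-0.001, 0.0, -1.0]]
wrist_force: [-0.1, 0.9, -1.3]
width: 0.243
grip_force: 68.9
```

Emit:
servo_tool:
  increments:
    - {"tx": 0, "ty": 10, "tz": 0, "rx": 0, "ry": 0, "rz": 0}
    - {"tx": 0, "ty": 0, "tz": 0, "rx": 0, "ry": 0, "rz": 0}
    - {"tx": 0, "ty": 0, "tz": 0, "rx": 0, "ry": 0, "rz": 0}
    - {"tx": 0, "ty": 0, "tz": 0, "rx": 0, "ry": 0, "rz": 0}

```text
clock: 9.68
tool_pos: [0.5509, -0.326, 0.5083]
tcp_rot: [[1.0, 0.001, -0.001], [0.001, -1.0, 0.001], [-0.001, -0.001, -1.0]]
wrist_force: [0.2, -0.0, 0.1]
width: 0.248
grip_force: 68.9
```

Run:
```python
from cell import bot,vision
from h import *
import m
p=bot.state()["tool_pos"];print(p.round(4))
d=vision.get_image("side");t=vision.get_image("top")
print(m.comps(m.mask(d,m.blue,(205,70,260,170)),1),np.load("side1.npz")["tvec"] is None)
gz=p[2]-.3303+.130
a=np.linspace(0,6.28,60)
for z in(gz,gz+.004):
  q=proj(d,np.stack([p[0]+.042*np.cos(a),p[1]+.042*np.sin(a),0*a+z],1));print(q.min(0).round(1),q.max(0).round(1))
a0=np.load("side1.npz")["img"].astype(int);print("diff",np.abs(a0-d["img"])[60:200,180:280].sum(2).__gt__(60).sum())
```

```text
[ 0.5509 -0.326   0.5083]
[([216, 99, 23, 10, 141], [226.6, 104.0])] False
[215.8 101.7] [239.7 107.4]
[215.7 100.6] [239.7 106.2]
diff 160
```

Emit:
servo_tool:
  increments:
    - {"tx": 0, "ty": 1, "tz": 20, "rx": 0, "ry": 0, "rz": 0}
    - {"tx": 0, "ty": 0, "tz": 30, "rx": 0, "ry": 0, "rz": 0}
    - {"tx": 0, "ty": 0, "tz": 30, "rx": 0, "ry": 0, "rz": 0}
    - {"tx": 0, "ty": 0, "tz": 30, "rx": 0, "ry": 0, "rz": 0}
    - {"tx": 0, "ty": 0, "tz": 10, "rx": 0, "ry": 0, "rz": 0}

```text
clock: 10.2
tool_pos: [0.55, -0.3264, 0.3849]
tcp_rot: [[1.0, 0.001, -0.004], [0.001, -1.0, 0.003], [-0.004, -0.003, -1.0]]
wrist_force: [-0.6, -0.3, -1.8]
width: 0.244
grip_force: 68.9
```

Emit:
servo_tool:
  increments:
    - {"tx": 0, "ty": 0, "tz": 0, "rx": 0, "ry": 0, "rz": 0}
    - {"tx": 0, "ty": 0, "tz": 10, "rx": 0, "ry": 0, "rz": 0}
    - {"tx": 0, "ty": 0, "tz": 10, "rx": 0, "ry": 0, "rz": 0}
    - {"tx": 0, "ty": 0, "tz": 0, "rx": 0, "ry": 0, "rz": 0}
    - {"tx": 0, "ty": 0, "tz": 0, "rx": 0, "ry": 0, "rz": 0}

```text
clock: 10.62
tool_pos: [0.5509, -0.3281, 0.369]
tcp_rot: [[1.0, 0.0, 0.0], [0.0, -1.0, -0.0], [0.0, 0.0, -1.0]]
wrist_force: [0.0, -0.1, -1.0]
width: 0.244
grip_force: 68.9
```

Emit:
servo_tool:
  increments:
    - {"tx": 0, "ty": -0.5, "tz": 5, "rx": 0, "ry": 0, "rz": 0}
    - {"tx": 0, "ty": 0, "tz": 4.5, "rx": 0, "ry": 0, "rz": 0}
    - {"tx": 0, "ty": 0, "tz": 0, "rx": 0, "ry": 0, "rz": 0}
    - {"tx": 0, "ty": 0, "tz": 0, "rx": 0, "ry": 0, "rz": 0}

```text
clock: 10.95
tool_pos: [0.5507, -0.3276, 0.359]
tcp_rot: [[1.0, 0.0, -0.0], [0.0, -1.0, 0.0], [-0.0, -0.0, -1.0]]
wrist_force: [-0.1, -0.0, -0.7]
width: 0.247
grip_force: 68.9
```

Release, then raise clear.

Emit:
servo_tool:
  increments:
    - {"tx": 0, "ty": 0, "tz": 0, "rx": 0, "ry": 0, "rz": 0}
    - {"tx": 0, "ty": 0, "tz": 0, "rx": 0, "ry": 0, "rz": 0}
    - {"tx": 0, "ty": 0, "tz": 0, "rx": 0, "ry": 0, "rz": 0}
    - {"tx": 0, "ty": 0, "tz": 0, "rx": 0, "ry": 0, "rz": 0}
    - {"tx": 0, "ty": 0, "tz": 0, "rx": 0, "ry": 0, "rz": 0}
  fingers: 85

```text
clock: 11.37
tool_pos: [0.5508, -0.3277, 0.3593]
tcp_rot: [[1.0, 0.0, 0.0], [0.0, -1.0, -0.0], [0.0, 0.0, -1.0]]
wrist_force: [0.5, -0.4, 0.3]
width: 0.935
grip_force: 0.0
```

Emit:
servo_tool:
  increments:
    - {"tx": 0, "ty": 0, "tz": 0, "rx": 0, "ry": 0, "rz": 0}
    - {"tx": 0, "ty": 0, "tz": 0, "rx": 0, "ry": 0, "rz": 0}
    - {"tx": 0, "ty": 0, "tz": 0, "rx": 0, "ry": 0, "rz": 0}
    - {"tx": 0, "ty": 0, "tz": 0, "rx": 0, "ry": 0, "rz": 0}
    - {"tx": 0, "ty": 0, "tz": 0, "rx": 0, "ry": 0, "rz": 0}

```text
clock: 11.78
tool_pos: [0.5507, -0.3276, 0.3592]
tcp_rot: [[1.0, 0.0, -0.0], [0.0, -1.0, 0.0], [-0.0, -0.0, -1.0]]
wrist_force: [0.2, 0.4, 0.7]
width: 0.992
grip_force: 0.0
```

Emit:
servo_tool:
  increments:
    - {"tx": 0, "ty": 0, "tz": -20, "rx": 0, "ry": 0, "rz": 0}
    - {"tx": 0, "ty": 0, "tz": -30, "rx": 0, "ry": 0, "rz": 0}
    - {"tx": 0, "ty": 0, "tz": -30, "rx": 0, "ry": 0, "rz": 0}
    - {"tx": 0, "ty": 0, "tz": -10, "rx": 0, "ry": 0, "rz": 0}
    - {"tx": 0, "ty": 0, "tz": 0, "rx": 0, "ry": 0, "rz": 0}

```text
clock: 12.2
tool_pos: [0.5513, -0.328, 0.4525]
tcp_rot: [[1.0, 0.0, 0.004], [0.0, -1.0, -0.003], [0.004, 0.003, -1.0]]
wrist_force: [0.3, -0.0, 0.3]
width: 0.996
grip_force: 0.0
```

Run:
```python
from cell import bot,vision
from h import *
import m
d=vision.get_image("side")
for x in(m.S,d):print(m.comps(m.mask(x,m.blue,(205,110,260,170)),1))
a0=m.S["img"].astype(int);D=(np.abs(a0-d["img"]).sum(2)>90)[115:200,200:260];print("diff",D.sum(),[int(r) for r in D.sum(1)])
```

```text
[([217, 124, 24, 25, 231], [228.0, 139.9])]
[([217, 124, 22, 25, 227], [227.8, 139.8])]
diff 510 [0, 0, 0, 0, 0, 0, 0, 0, 0, 4, 4, 4, 2, 0, 0, 0, 0, 0, 0, 0, 0, 0, 0, 0, 0, 0, 3, 7, 12, 18, 21, 19, 18, 6, 0, 0, 0, 2, 0, 2, 0, 0, 0, 0, 2, 3, 3, 0, 0, 0, 1, 0, 0, 0, 1, 2, 0, 0, 0, 0, 7, 16, 23, 26, 20, 18, 16, 16, 16, 16, 16, 21, 28, 21, 14, 18, 18, 15, 14, 10, 11, 9, 5, 2, 0]
```

Emit:
servo_tool:
  increments:
    - {"tx": -4, "ty": -20, "tz": 0, "rx": 0, "ry": 0, "rz": 0}
    - {"tx": -4, "ty": -38, "tz": 0, "rx": 0, "ry": 0, "rz": 0}
    - {"tx": -4, "ty": -38, "tz": 0, "rx": 0, "ry": 0, "rz": 0}
    - {"tx": -4, "ty": -38, "tz": 0, "rx": 0, "ry": 0, "rz": 0}
    - {"tx": -4, "ty": -38, "tz": 0, "rx": 0, "ry": 0, "rz": 0}

```text
clock: 12.67
tool_pos: [0.5298, -0.1541, 0.4476]
tcp_rot: [[1.0, -0.0, -0.002], [-0.0, -1.0, 0.001], [-0.002, -0.001, -1.0]]
wrist_force: [1.1, 0.0, 0.2]
width: 0.995
grip_force: 0.0
```

Emit:
servo_tool:
  increments:
    - {"tx": -4, "ty": -38, "tz": 0, "rx": 0, "ry": 0, "rz": 0}
    - {"tx": -4, "ty": -38, "tz": 0, "rx": 0, "ry": 0, "rz": 0}
    - {"tx": -4, "ty": -38, "tz": 0, "rx": 0, "ry": 0, "rz": 0}
    - {"tx": -4, "ty": -38, "tz": 0, "rx": 0, "ry": 0, "rz": 0}
    - {"tx": -4, "ty": -38, "tz": 0, "rx": 0, "ry": 0, "rz": 0}

```text
clock: 13.08
tool_pos: [0.5097, 0.036, 0.4479]
tcp_rot: [[1.0, -0.0, -0.002], [-0.0, -1.0, -0.0], [-0.002, 0.0, -1.0]]
wrist_force: [1.2, -0.4, 0.3]
width: 0.997
grip_force: 0.0
```

Emit:
servo_tool:
  increments:
    - {"tx": -4, "ty": -38, "tz": 0, "rx": 0, "ry": 0, "rz": 0}
    - {"tx": -4, "ty": -38, "tz": 0, "rx": 0, "ry": 0, "rz": 0}
    - {"tx": -4, "ty": -38, "tz": 0, "rx": 0, "ry": 0, "rz": 0}
    - {"tx": -4, "ty": -38, "tz": 0, "rx": 0, "ry": 0, "rz": 0}
    - {"tx": -4, "ty": -38, "tz": 0, "rx": 0, "ry": 0, "rz": 0}

```text
clock: 13.5
tool_pos: [0.4896, 0.2261, 0.4478]
tcp_rot: [[1.0, 0.0, -0.002], [0.0, -1.0, -0.001], [-0.002, 0.001, -1.0]]
wrist_force: [1.8, 0.6, -0.1]
width: 0.994
grip_force: 0.0
```

Emit:
servo_tool:
  increments:
    - {"tx": -4, "ty": -38, "tz": 0, "rx": 0, "ry": 0, "rz": 0}
    - {"tx": -4, "ty": -38, "tz": 20, "rx": 0, "ry": 0, "rz": 0}
    - {"tx": -4, "ty": -38, "tz": 30, "rx": 0, "ry": 0, "rz": 0}
    - {"tx": 0, "ty": 0, "tz": 30, "rx": 0, "ry": 0, "rz": 0}
    - {"tx": 0, "ty": 0, "tz": 0, "rx": 0, "ry": 0, "rz": 0}

```text
clock: 13.92
tool_pos: [0.4769, 0.3321, 0.3679]
tcp_rot: [[1.0, 0.003, -0.008], [0.003, -1.0, -0.005], [-0.008, 0.005, -1.0]]
wrist_force: [-1.5, -0.9, -0.7]
width: 0.993
grip_force: 0.0
```

Emit:
servo_tool:
  increments:
    - {"tx": 0, "ty": 0, "tz": 0, "rx": 0, "ry": 0, "rz": 0}

```text
clock: 14.0
tool_pos: [0.4785, 0.3312, 0.3722]
tcp_rot: [[1.0, 0.001, -0.004], [0.001, -1.0, -0.003], [-0.004, 0.003, -1.0]]
wrist_force: [0.4, -0.4, 1.0]
width: 0.994
grip_force: 0.0
```

Run:
```python
from cell import bot,vision
from h import *
p=bot.state()["tool_pos"];print(p.round(4))
d=vision.get_image("side")
o=cv2.resize(d["img"][200:335,190:300],(440,540),interpolation=cv2.INTER_NEAREST)
cv2.imwrite("pics/g4.png",o[:,:,::-1]);q=proj(d,[p+[0,0,-.155],[p[0],p[1],.048],[p[0],p[1],.016]]);print(q,(q-[190,200])*4)
```

```text
[0.4785 0.3312 0.3722]
[[247.43034587 229.80454049]
 [247.92151644 293.96012274]
 [248.00691516 304.52222416]] [[229.72138349 119.21816195]
 [231.68606574 375.84049097]
 [232.02766063 418.08889663]]
```

View pics/g4.png

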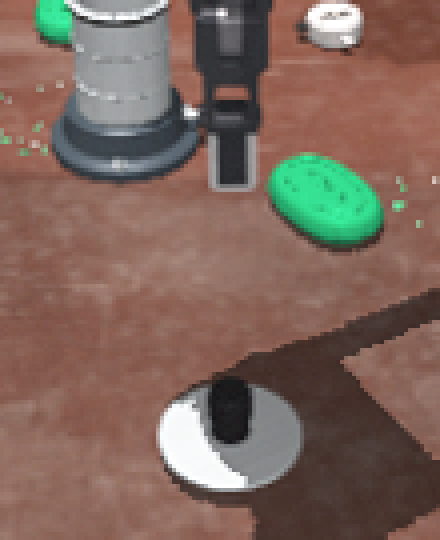

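The knob is at crop column 230 and the gripper's projection at 231.7, so the x error is about 1 mm. Descending in two parts.

Emit:
servo_tool:
  increments:
    - {"tx": 1, "ty": -9, "tz": 20, "rx": 0, "ry": 0, "rz": 0}
    - {"tx": 0, "ty": 0, "tz": 35, "rx": 0, "ry": 0, "rz": 0}
    - {"tx": 0, "ty": 0, "tz": 35, "rx": 0, "ry": 0, "rz": 0}
    - {"tx": 0, "ty": 0, "tz": 30, "rx": 0, "ry": 0, "rz": 0}
    - {"tx": 0, "ty": 0, "tz": 20, "rx": 0, "ry": 0, "rz": 0}

```text
clock: 14.47
tool_pos: [0.4808, 0.3395, 0.2335]
tcp_rot: [[1.0, -0.001, 0.0], [-0.001, -1.0, -0.0], [0.0, 0.0, -1.0]]
wrist_force: [-0.2, 0.3, 0.4]
width: 0.995
grip_force: 0.0
```

Emit:
servo_tool:
  increments:
    - {"tx": 0, "ty": 0, "tz": 0, "rx": 0, "ry": 0, "rz": 0}
    - {"tx": 0, "ty": 0, "tz": 0, "rx": 0, "ry": 0, "rz": 0}
    - {"tx": 0, "ty": 0, "tz": 0, "rx": 0, "ry": 0, "rz": 0}

```text
clock: 14.72
tool_pos: [0.4815, 0.3406, 0.2364]
tcp_rot: [[1.0, -0.001, 0.002], [-0.001, -1.0, 0.001], [0.002, -0.001, -1.0]]
wrist_force: [-0.0, 0.3, 1.2]
width: 0.992
grip_force: 0.0
```

Emit:
servo_tool:
  increments:
    - {"tx": -2, "ty": 0, "tz": 14, "rx": 0, "ry": 0, "rz": 0}
    - {"tx": 0, "ty": 0, "tz": 13, "rx": 0, "ry": 0, "rz": 0}
    - {"tx": 0, "ty": 0, "tz": 8, "rx": 0, "ry": 0, "rz": 0}
    - {"tx": 0, "ty": 0, "tz": 4, "rx": 0, "ry": 0, "rz": 0}
    - {"tx": 0, "ty": 0, "tz": 0, "rx": 0, "ry": 0, "rz": 0}

```text
clock: 15.13
tool_pos: [0.4786, 0.3407, 0.1956]
tcp_rot: [[1.0, 0.0, 0.0], [0.0, -1.0, 0.0], [0.0, -0.0, -1.0]]
wrist_force: [-0.4, -0.0, 0.7]
width: 0.995
grip_force: 0.0
```

Emit:
servo_tool:
  increments:
    - {"tx": 0, "ty": 0, "tz": 0, "rx": 0, "ry": 0, "rz": 0}
    - {"tx": 0, "ty": 0, "tz": 0, "rx": 0, "ry": 0, "rz": 0}
    - {"tx": 0, "ty": 0, "tz": 0, "rx": 0, "ry": 0, "rz": 0}
    - {"tx": 0, "ty": 0, "tz": 0, "rx": 0, "ry": 0, "rz": 0}
    - {"tx": 0, "ty": 0, "tz": 0, "rx": 0, "ry": 0, "rz": 0}
  fingers: 0
  squeeze: 70

```text
clock: 15.55
tool_pos: [0.4784, 0.3407, 0.1955]
tcp_rot: [[1.0, 0.0, 0.0], [0.0, -1.0, 0.0], [0.0, -0.0, -1.0]]
wrist_force: [-0.6, -1.2, 1.1]
width: 0.29
grip_force: 0.4
```

Emit:
servo_tool:
  increments:
    - {"tx": 0, "ty": 0, "tz": 0, "rx": 0, "ry": 0, "rz": 0}
    - {"tx": 0, "ty": 0, "tz": 0, "rx": 0, "ry": 0, "rz": 0}
    - {"tx": 0, "ty": 0, "tz": 0, "rx": 0, "ry": 0, "rz": 0}
    - {"tx": 0, "ty": 0, "tz": 0, "rx": 0, "ry": 0, "rz": 0}
    - {"tx": 0, "ty": 0, "tz": 0, "rx": 0, "ry": 0, "rz": 0}

```text
clock: 15.97
tool_pos: [0.4784, 0.3408, 0.1957]
tcp_rot: [[1.0, 0.0, 0.0], [0.0, -1.0, 0.0], [0.0, -0.0, -1.0]]
wrist_force: [-1.8, -0.3, 9.2]
width: 0.259
grip_force: 68.1
```

Emit:
servo_tool:
  increments:
    - {"tx": 0, "ty": 0, "tz": -15, "rx": 0, "ry": 0, "rz": 0}
    - {"tx": 0, "ty": 0, "tz": -35, "rx": 0, "ry": 0, "rz": 0}
    - {"tx": 0, "ty": 0, "tz": -40, "rx": 0, "ry": 0, "rz": 0}
    - {"tx": 0, "ty": 0, "tz": -40, "rx": 0, "ry": 0, "rz": 0}
    - {"tx": 0, "ty": 0, "tz": -40, "rx": 0, "ry": 0, "rz": 0}

```text
clock: 16.38
tool_pos: [0.4779, 0.3404, 0.3669]
tcp_rot: [[1.0, 0.0, -0.001], [0.0, -1.0, -0.0], [-0.001, 0.0, -1.0]]
wrist_force: [0.1, 0.8, -1.3]
width: 0.255
grip_force: 68.7
```

Emit:
servo_tool:
  increments:
    - {"tx": 9, "ty": 20, "tz": 0, "rx": 0, "ry": 0, "rz": 0}
    - {"tx": 9, "ty": 35, "tz": 0, "rx": 0, "ry": 0, "rz": 0}
    - {"tx": 9, "ty": 35, "tz": 0, "rx": 0, "ry": 0, "rz": 0}
    - {"tx": 9, "ty": 35, "tz": 0, "rx": 0, "ry": 0, "rz": 0}
    - {"tx": 9, "ty": 35, "tz": 0, "rx": 0, "ry": 0, "rz": 0}

```text
clock: 16.8
tool_pos: [0.5233, 0.1792, 0.3653]
tcp_rot: [[1.0, 0.001, 0.0], [0.001, -1.0, 0.0], [0.0, -0.0, -1.0]]
wrist_force: [0.9, 0.1, -0.7]
width: 0.258
grip_force: 68.8
```

Emit:
servo_tool:
  increments:
    - {"tx": 9, "ty": 35, "tz": 0, "rx": 0, "ry": 0, "rz": 0}
    - {"tx": 9, "ty": 35, "tz": 0, "rx": 0, "ry": 0, "rz": 0}
    - {"tx": 9, "ty": 35, "tz": 0, "rx": 0, "ry": 0, "rz": 0}
    - {"tx": 8, "ty": 35, "tz": 0, "rx": 0, "ry": 0, "rz": 0}
    - {"tx": 0, "ty": 13, "tz": 0, "rx": 0, "ry": 0, "rz": 0}

```text
clock: 17.22
tool_pos: [0.5593, 0.0239, 0.3653]
tcp_rot: [[1.0, -0.002, 0.001], [-0.002, -1.0, -0.001], [0.001, 0.001, -1.0]]
wrist_force: [-0.4, 0.1, -1.0]
width: 0.256
grip_force: 68.9
```

Emit:
servo_tool:
  increments:
    - {"tx": 0, "ty": 0, "tz": 0, "rx": 0, "ry": 0, "rz": 0}
    - {"tx": 0, "ty": 0, "tz": 0, "rx": 0, "ry": 0, "rz": 0}
    - {"tx": 0, "ty": 0, "tz": 0, "rx": 0, "ry": 0, "rz": 0}

```text
clock: 17.47
tool_pos: [0.5582, 0.0284, 0.3651]
tcp_rot: [[1.0, 0.0, -0.0], [0.0, -1.0, 0.0], [-0.0, -0.0, -1.0]]
wrist_force: [-0.1, 1.0, -1.6]
width: 0.257
grip_force: 68.9
```

Run:
```python
from cell import bot,vision
from h import *
p=bot.state()["tool_pos"];print(p.round(4))
d=vision.get_image("side");np.savez("side2.npz",**d);t=vision.get_image("top");np.savez("top2.npz",**t)
o=cv2.resize(d["img"][130:250,170:270],(500,600),interpolation=cv2.INTER_NEAREST)
cv2.imwrite("pics/g5.png",o[:,:,::-1]);z=p[2]-.1957
a=np.linspace(0,6.28,90)
for c,r,zz in((p[:2],.04,z+.016),(p[:2],.04,z+.012),(p[:2],.0295,z),((.56,.0268),.035,.126)):
  q=proj(d,np.stack([c[0]+r*np.cos(a),c[1]+r*np.sin(a),0*a+zz],1));print(((q.min(0)-[169.5,129.5])*5).round(1),((q.max(0)-[169.5,129.5])*5).round(1))
```

```text
[0.5582 0.0284 0.3651]
[176.4 218.2] [321.4 279.9]
[176.9 224.6] [321.6 286.6]
[197.1 251.3] [303.2 297.8]
[188.7 313.1] [311.9 371.3]
```

View pics/g5.png

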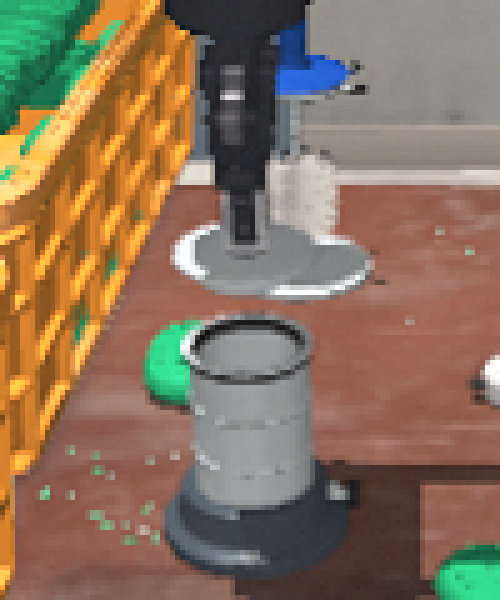

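Run:
```python
from m import *
p=np.array([.5582,.0284,.3651])
d=dict(np.load("side2.npz"));t=dict(np.load("top2.npz"))
g=cv2.cvtColor(d["img"],cv2.COLOR_RGB2GRAY)
for r in(180,181,198,199,200,210,215,220):print("side",r,g[r,200:240].tolist())
g=cv2.cvtColor(T["img"],cv2.COLOR_RGB2GRAY)
for r in(147,149,151):print("topT r",r,g[r,228:260].tolist())
for c in(241,243,245):print("topT c",c,g[134:168,c].tolist())
x=proj(t,[[p[0],p[1],.1854]])[0];print(x)
g=cv2.cvtColor(t["img"],cv2.COLOR_RGB2GRAY);u,v=x.round().astype(int)
for r in(v,v+3,v+6):print("lid r",r,g[r,u-18:u+19].tolist())
for c in(u-8,u,u+8):print("lid c",c,v,g[v-18:v+19,c].tolist())
```

```text
side 180 [112, 116, 116, 110, 147, 234, 251, 251, 222, 125, 133, 133, 132, 135, 135, 119, 114, 122, 120, 118, 121, 110, 103, 122, 132, 132, 131, 131, 129, 131, 129, 128, 128, 122, 124, 130, 130, 130, 130, 126]
side 181 [117, 115, 116, 109, 184, 246, 252, 251, 223, 125, 132, 134, 134, 135, 135, 136, 123, 108, 100, 92, 103, 125, 135, 133, 130, 131, 132, 131, 130, 130, 131, 133, 128, 125, 128, 133, 131, 131, 130, 131]
side 198 [154, 163, 161, 163, 164, 160, 226, 252, 188, 23, 50, 98, 131, 145, 149, 150, 153, 154, 156, 155, 154, 154, 156, 157, 157, 157, 151, 148, 123, 66, 64, 113, 116, 107, 118, 116, 112, 112, 112, 114]
side 199 [150, 157, 155, 164, 164, 158, 250, 245, 78, 45, 107, 138, 137, 141, 148, 151, 153, 153, 155, 154, 155, 156, 155, 156, 156, 153, 150, 145, 142, 100, 91, 121, 115, 105, 113, 116, 114, 114, 111, 113]
side 200 [157, 160, 159, 166, 167, 159, 225, 227, 127, 87, 116, 132, 136, 141, 148, 150, 153, 154, 157, 155, 155, 155, 155, 156, 157, 154, 149, 145, 136, 109, 118, 126, 112, 109, 116, 117, 113, 111, 112, 111]
side 210 [91, 75, 63, 71, 80, 87, 85, 106, 137, 142, 139, 14
[... 1855 characters left out ...]
8, 63, 71, 81, 83]
lid r 152 [81, 78, 80, 80, 76, 66, 59, 77, 103, 110, 111, 112, 107, 100, 102, 102, 103, 104, 102, 103, 103, 108, 111, 112, 110, 109, 110, 110, 104, 95, 83, 48, 36, 45, 43, 59, 71]
lid c 234 146 [61, 59, 55, 53, 49, 43, 37, 29, 33, 45, 41, 30, 26, 27, 26, 27, 26, 26, 30, 67, 101, 115, 117, 119, 111, 80, 62, 61, 63, 63, 52, 45, 45, 44, 44, 51, 66]
lid c 242 146 [62, 59, 55, 53, 47, 42, 37, 29, 32, 45, 46, 33, 27, 26, 27, 27, 28, 26, 26, 35, 52, 67, 106, 122, 102, 71, 62, 62, 63, 65, 52, 44, 45, 45, 44, 47, 62]
lid c 250 146 [63, 60, 56, 51, 46, 43, 36, 31, 30, 27, 26, 26, 26, 26, 26, 25, 32, 48, 79, 87, 105, 114, 114, 116, 110, 82, 71, 73, 73, 73, 75, 58, 44, 43, 44, 45, 45]
```

Run:
```python
from m import *
p=np.array([.5582,.0284,.3651]);d=dict(np.load("side2.npz"));t=dict(np.load("top2.npz"))
a=np.linspace(0,6.283,361)
def C(c,r,z):return np.stack([c[0]+r*np.cos(a),c[1]+r*np.sin(a),0*a+z],1)
print("top lid",[ (proj(t,C(p,.04,z)).min(0).round(2),proj(t,C(p,.04,z)).max(0).round(2)) for z in(.1854,.1814)])
q=proj(t,C(p,.04,.1854));print("top lid extents at row149",q[np.abs(q[:,1]-149)<.4][:,0].round(1))
for r,z in((.035,.126),(.037,.124),(.035,.10),(.035,.08)):
  for n,e in(("top",T),("side",d)):
    q=proj(e,C((.56,.0268),r,z));print(n,r,z,q.min(0).round(2),q.max(0).round(2))
print(onz(T,243.03,148.75,.126),onz(T,243.03,148.75,.123))
g=cv2.cvtColor(d["img"],cv2.COLOR_RGB2GRAY)
for r in(177,178,179,182,183):print(r,g[r,200:212].tolist())
s=cv2.cvtColor(S["img"],cv2.COLOR_RGB2GRAY)
for r in(196,197,198,199,200,201):print("S0",r,s[r,203:236].tolist())
```

```text
top lid [(array([229.61, 133.12]), array([255.03, 158.16])), (array([229.67, 133.4 ]), array([255.01, 158.37]))]
top lid extents at row149 [230.  230.  230.1 230.2 254.5 254.6 254.6]
top 0.035 0.126 [232.45 138.1 ] [253.76 159.11]
side 0.035 0.126 [207.23 192.12] [231.89 203.76]
top 0.037 0.124 [231.86 137.63] [254.36 159.81]
side 0.037 0.124 [206.56 192.41] [232.61 204.74]
top 0.035 0.1 [232.76 139.74] [253.69 160.38]
side 0.035 0.1 [207.75 199.91] [232.12 211.89]
top 0.035 0.08 [232.98 140.97] [253.63 161.33]
side 0.035 0.08 [208.15 205.79] [232.3  218.01]
[0.55942601 0.02706129 0.126     ] [0.55999619 0.02710381 0.123     ]
177 [108, 110, 113, 111, 109, 117, 179, 246, 254, 208, 121, 124]
178 [110, 111, 113, 109, 115, 178, 242, 254, 223, 120, 126, 128]
179 [111, 111, 112, 106, 146, 236, 253, 252, 223, 123, 130, 131]
182 [110, 112, 112, 112, 154, 234, 253, 253, 234, 153, 131, 134]
183 [112, 112, 113, 110, 112, 163, 234, 252, 255, 237, 171, 146]
S0 196 [154, 152, 163, 160, 181, 228, 220, 126, 34, 38, 53, 71, 87, 104, 124, 136, 136, 137, 136, 136, 137, 117, 89, 71, 50, 36, 109, 184, 2
[... 177 characters left out ...]
103, 113, 114]
S0 198 [164, 166, 160, 226, 254, 208, 35, 52, 97, 131, 146, 149, 152, 153, 154, 155, 155, 155, 156, 157, 158, 159, 157, 152, 148, 121, 66, 131, 222, 182, 103, 115, 119]
S0 199 [166, 165, 158, 249, 255, 192, 66, 102, 136, 137, 142, 147, 150, 153, 153, 156, 155, 153, 156, 156, 158, 157, 154, 150, 145, 139, 110, 192, 235, 174, 102, 113, 116]
S0 200 [167, 166, 160, 223, 235, 197, 153, 113, 131, 134, 143, 149, 152, 153, 155, 155, 156, 156, 156, 157, 157, 157, 154, 148, 141, 142, 172, 237, 207, 117, 107, 115, 118]
S0 201 [168, 167, 154, 128, 185, 248, 235, 163, 134, 129, 140, 148, 150, 152, 154, 155, 154, 155, 155, 155, 156, 154, 153, 156, 172, 191, 221, 220, 139, 86, 111, 117, 120]
```

The side and top views put the pot axis about +1.2 mm in x and −2.2 mm in y from the lid. I'm correcting that and lowering to just above contact.

Emit:
servo_tool:
  increments:
    - {"tx": 1.3, "ty": 2.2, "tz": 10, "rx": 0, "ry": 0, "rz": 0}
    - {"tx": 0, "ty": 0, "tz": 15, "rx": 0, "ry": 0, "rz": 0}
    - {"tx": 0, "ty": 0, "tz": 10, "rx": 0, "ry": 0, "rz": 0}
    - {"tx": 0, "ty": 0, "tz": 5, "rx": 0, "ry": 0, "rz": 0}
    - {"tx": 0, "ty": 0, "tz": 0, "rx": 0, "ry": 0, "rz": 0}

```text
clock: 17.98
tool_pos: [0.5592, 0.0258, 0.3236]
tcp_rot: [[1.0, 0.001, -0.003], [0.001, -1.0, 0.0], [-0.003, -0.0, -1.0]]
wrist_force: [0.1, 0.2, -0.6]
width: 0.26
grip_force: 68.9
```

Emit:
servo_tool:
  increments:
    - {"tx": 0, "ty": 0, "tz": 2, "rx": 0, "ry": 0, "rz": 0}
    - {"tx": 0, "ty": 0, "tz": 2, "rx": 0, "ry": 0, "rz": 0}
    - {"tx": 0, "ty": 0, "tz": 0, "rx": 0, "ry": 0, "rz": 0}
    - {"tx": 0, "ty": 0, "tz": 0, "rx": 0, "ry": 0, "rz": 0}

```text
clock: 18.32
tool_pos: [0.5598, 0.0255, 0.3214]
tcp_rot: [[1.0, 0.0, 0.0], [0.0, -1.0, -0.0], [0.0, 0.0, -1.0]]
wrist_force: [-0.2, 0.0, -0.8]
width: 0.256
grip_force: 68.9
```

Emit:
servo_tool:
  increments:
    - {"tx": 0, "ty": 0, "tz": 2, "rx": 0, "ry": 0, "rz": 0}
    - {"tx": 0, "ty": 0, "tz": 2, "rx": 0, "ry": 0, "rz": 0}
    - {"tx": 0, "ty": 0, "tz": 2, "rx": 0, "ry": 0, "rz": 0}
    - {"tx": 0, "ty": 0, "tz": 0, "rx": 0, "ry": 0, "rz": 0}
    - {"tx": 0, "ty": 0, "tz": 0, "rx": 0, "ry": 0, "rz": 0}

```text
clock: 18.73
tool_pos: [0.5596, 0.0255, 0.315]
tcp_rot: [[1.0, 0.0, -0.0], [0.0, -1.0, 0.0], [-0.0, -0.0, -1.0]]
wrist_force: [-0.6, 0.9, -0.5]
width: 0.26
grip_force: 68.9
```

Emit:
servo_tool:
  increments:
    - {"tx": 0, "ty": 0, "tz": 1.5, "rx": 0, "ry": 0, "rz": 0}
    - {"tx": 0, "ty": 0, "tz": 0, "rx": 0, "ry": 0, "rz": 0}
    - {"tx": 0, "ty": 0, "tz": 0, "rx": 0, "ry": 0, "rz": 0}

```text
clock: 18.98
tool_pos: [0.5597, 0.0255, 0.3135]
tcp_rot: [[1.0, 0.0, -0.0], [0.0, -1.0, 0.0], [-0.0, -0.0, -1.0]]
wrist_force: [0.3, 1.5, -4.2]
width: 0.259
grip_force: 68.6
```

Emit:
servo_tool:
  increments:
    - {"tx": 0, "ty": 0, "tz": 1.5, "rx": 0, "ry": 0, "rz": 0}
    - {"tx": 0, "ty": 0, "tz": 0, "rx": 0, "ry": 0, "rz": 0}
    - {"tx": 0, "ty": 0, "tz": 0, "rx": 0, "ry": 0, "rz": 0}

```text
clock: 19.23
tool_pos: [0.5597, 0.0255, 0.312]
tcp_rot: [[1.0, 0.0, -0.0], [0.0, -1.0, 0.0], [-0.0, -0.0, -1.0]]
wrist_force: [0.4, 3.0, -3.2]
width: 0.257
grip_force: 68.6
```

Emit:
servo_tool:
  increments:
    - {"tx": 0, "ty": 0, "tz": 1.5, "rx": 0, "ry": 0, "rz": 0}
    - {"tx": 0, "ty": 0, "tz": 0, "rx": 0, "ry": 0, "rz": 0}
    - {"tx": 0, "ty": 0, "tz": 0, "rx": 0, "ry": 0, "rz": 0}

```text
clock: 19.48
tool_pos: [0.5597, 0.0255, 0.3105]
tcp_rot: [[1.0, 0.0, -0.0], [0.0, -1.0, 0.0], [-0.0, -0.0, -1.0]]
wrist_force: [0.2, 2.1, -2.8]
width: 0.26
grip_force: 68.6
```

Emit:
servo_tool:
  increments:
    - {"tx": 0, "ty": -0.7, "tz": 1.0, "rx": 0, "ry": 0, "rz": 0}
    - {"tx": 0, "ty": 0, "tz": 0, "rx": 0, "ry": 0, "rz": 0}
    - {"tx": 0, "ty": 0, "tz": 0, "rx": 0, "ry": 0, "rz": 0}

```text
clock: 19.73
tool_pos: [0.5597, 0.026, 0.3097]
tcp_rot: [[1.0, 0.0, 0.0], [0.0, -1.0, -0.0], [0.0, 0.0, -1.0]]
wrist_force: [-1.6, -1.7, 2.7]
width: 0.256
grip_force: 69.5
```

Run:
```python
from cell import bot,vision
from h import *
s=bot.state();print(s["tool_pos"].round(4),s["wrist_force"].round(1),s["moment"].round(2))
d=vision.get_image("side")
o=cv2.resize(d["img"][160:230,180:260],(640,560),interpolation=cv2.INTER_NEAREST)
cv2.imwrite("pics/g6.png",o[:,:,::-1])
a=np.linspace(0,6.283,361);p=s["tool_pos"]
for zz in(.142,.138):
  q=proj(d,np.stack([p[0]+.04*np.cos(a),p[1]+.04*np.sin(a),0*a+zz],1));print(((q.min(0)-[179.5,159.5])*8).round(1),((q.max(0)-[179.5,159.5])*8).round(1))
```

```text
[0.5597 0.026  0.3097] [-1.6 -1.7  2.7] [-0.38  0.26  0.03]
[206.1 214.8] [433.1 319.1]
[206.8 224.6] [433.4 329.4]
```

View pics/g6.png

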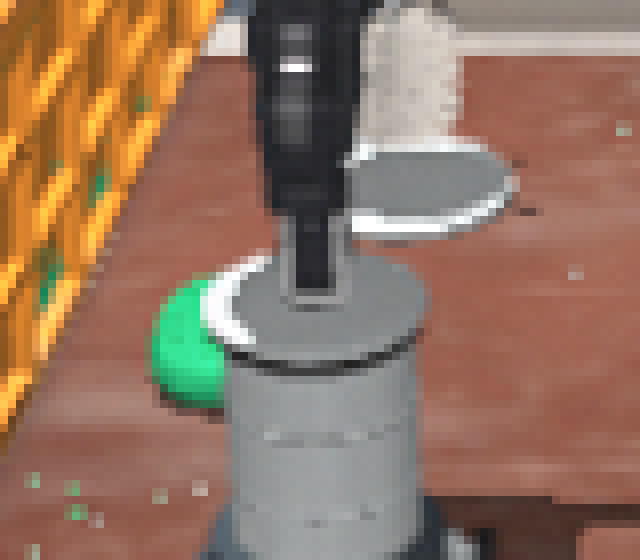

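The lid is on the pot, with its flange at crop x 200–430 and lower edge at y≈360, matching the flush height. I'll press a little more to confirm contact.

Emit:
servo_tool:
  increments:
    - {"tx": 0, "ty": 0, "tz": 1.0, "rx": 0, "ry": 0, "rz": 0}
    - {"tx": 0, "ty": 0, "tz": 0, "rx": 0, "ry": 0, "rz": 0}
    - {"tx": 0, "ty": 0, "tz": 0, "rx": 0, "ry": 0, "rz": 0}

```text
clock: 20.03
tool_pos: [0.5596, 0.026, 0.3096]
tcp_rot: [[1.0, 0.0, 0.001], [0.0, -1.0, -0.0], [0.001, 0.0, -1.0]]
wrist_force: [-8.4, -2.6, 20.9]
width: 0.254
grip_force: 71.6
```

The arm stalls at the predicted flush height (0.3096) with 21 N, so the flange is on the rim. Releasing.

Emit:
servo_tool:
  increments:
    - {"tx": 0, "ty": 0, "tz": -0.6, "rx": 0, "ry": 0, "rz": 0}
    - {"tx": 0, "ty": 0, "tz": 0, "rx": 0, "ry": 0, "rz": 0}
    - {"tx": 0, "ty": 0, "tz": 0, "rx": 0, "ry": 0, "rz": 0}

```text
clock: 20.28
tool_pos: [0.5596, 0.026, 0.3097]
tcp_rot: [[1.0, 0.0, 0.0], [0.0, -1.0, -0.0], [0.0, 0.0, -1.0]]
wrist_force: [-4.7, -3.7, 11.6]
width: 0.258
grip_force: 69.6
```

Emit:
servo_tool:
  increments:
    - {"tx": 0, "ty": 0, "tz": 0, "rx": 0, "ry": 0, "rz": 0}
    - {"tx": 0, "ty": 0, "tz": 0, "rx": 0, "ry": 0, "rz": 0}
    - {"tx": 0, "ty": 0, "tz": 0, "rx": 0, "ry": 0, "rz": 0}
    - {"tx": 0, "ty": 0, "tz": 0, "rx": 0, "ry": 0, "rz": 0}
    - {"tx": 0, "ty": 0, "tz": 0, "rx": 0, "ry": 0, "rz": 0}
  fingers: 85

```text
clock: 20.7
tool_pos: [0.5597, 0.0262, 0.3091]
tcp_rot: [[1.0, 0.0, -0.0], [0.0, -1.0, 0.0], [-0.0, -0.0, -1.0]]
wrist_force: [-0.0, 0.1, -0.2]
width: 0.945
grip_force: 0.0
```

Emit:
servo_tool:
  increments:
    - {"tx": 0, "ty": 0, "tz": 0, "rx": 0, "ry": 0, "rz": 0}
    - {"tx": 0, "ty": 0, "tz": 0, "rx": 0, "ry": 0, "rz": 0}
    - {"tx": 0, "ty": 0, "tz": 0, "rx": 0, "ry": 0, "rz": 0}
    - {"tx": 0, "ty": 0, "tz": -5, "rx": 0, "ry": 0, "rz": 0}
    - {"tx": 0, "ty": 0, "tz": -15, "rx": 0, "ry": 0, "rz": 0}

```text
clock: 21.12
tool_pos: [0.559, 0.0262, 0.3281]
tcp_rot: [[1.0, 0.0, -0.003], [0.0, -1.0, 0.0], [-0.003, -0.0, -1.0]]
wrist_force: [-0.6, -0.1, 0.4]
width: 0.997
grip_force: 0.0
```

Emit:
servo_tool:
  increments:
    - {"tx": 0, "ty": 0, "tz": -35, "rx": 0, "ry": 0, "rz": 0}
    - {"tx": 0, "ty": 0, "tz": -40, "rx": 0, "ry": 0, "rz": 0}
    - {"tx": 0, "ty": 0, "tz": -30, "rx": 0, "ry": 0, "rz": 0}
    - {"tx": 0, "ty": 0, "tz": 0, "rx": 0, "ry": 0, "rz": 0}
    - {"tx": 0, "ty": 0, "tz": 0, "rx": 0, "ry": 0, "rz": 0}

```text
clock: 21.53
tool_pos: [0.56, 0.0262, 0.4366]
tcp_rot: [[1.0, 0.0, 0.004], [0.0, -1.0, -0.0], [0.004, 0.0, -1.0]]
wrist_force: [-1.1, -0.6, -0.0]
width: 0.998
grip_force: 0.0
```

Run:
```python
from cell import bot,vision
from h import *
import m
s=bot.state();print(s["tool_pos"].round(4),s["wrist_force"].round(1))
d=vision.get_image("side")
for x in(m.S,d):print(m.comps(m.mask(x,m.blue,(205,110,260,170)),1))
o=cv2.resize(d["img"][110:230,180:260],(400,600),interpolation=cv2.INTER_NEAREST)
cv2.imwrite("pics/g7.png",o[:,:,::-1])
a=np.linspace(0,6.283,361)
for zz in(.130,.126):
  q=proj(d,np.stack([.56+.04*np.cos(a),.026+.04*np.sin(a),0*a+zz],1));print(((q.min(0)-[179.5,109.5])*5).round(1),((q.max(0)-[179.5,109.5])*5).round(1))
```

```text
[0.56   0.0262 0.4366] [-1.1 -0.6 -0. ]
[([217, 124, 24, 25, 231], [228.0, 139.9])]
[([220, 124, 20, 25, 218], [228.4, 139.5])]
[129.5 402.5] [270.6 468.6]
[129.9 408.6] [270.8 475. ]
```

View pics/g7.png

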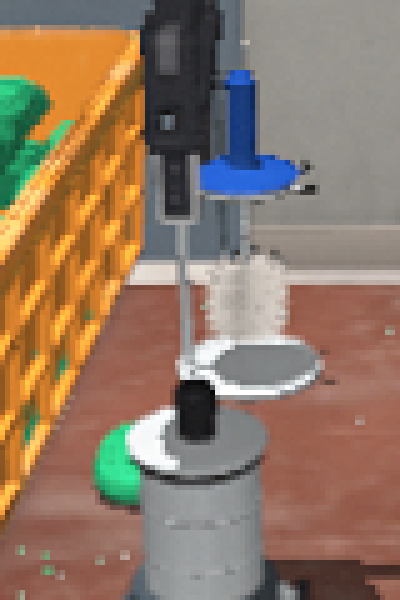

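The lid sits level at the flush height, with its flange centre at column 218.9 against 218.85 for the rim measured earlier. The brush hangs as it did at the start. Handing in.

```bash
python3 -c "
from cell import job
print(job.finish_job())"
```

```text
the job is handed in; nothing more can be done
None
```

I finished the job and handed it in at about 21.5 s, but the hand-in returned no verdict. I brushed the pot with three full strokes and hung the brush back in its stand. The lid is pressed flush on the rim (about 21 N) and let go; I did not check the soap bars and counter for movement at the end.

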